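Fit the UV lamp over the curing slide and hold a module at the click

TASK

Take the UV curing lamp (violet collar and violet tail cap) out of the lamp rack and stand it in the empty lamp holder of the curing head, fully home on its collar, and let go of it. Then take the stage by its black knob, slide the module along the rail towards the lamp until you feel the stage's ball click into the notch, not running on through it, and finish there still gripping the knob, holding the stage in the notch for the cure. Leave the other lamps and everything else on the bench as they are.

Things in the scene. Friction and masses are not known exactly. Their poses are not given: they have to be found in the camera images.
- uv_lamp: UV curing lamp, violet collar and tail cap: cordless LED pen lamp, 116 mm tall, standing in a rack hole. Origin: centre of its tip (lower end), z up along the lamp. From the tip up: aluminium nose 18 mm dia to 45 mm, collar 28 mm dia from 45 to 51 mm, black barrel 22 mm dia from 51 to 112 mm, tail cap. About 0.07 kg
- white_lamp: inspection lamp, white collar and tail cap, same shape, leave it in the rack: cordless LED pen lamp, 116 mm tall, standing in a rack hole. Origin: centre of its tip (lower end), z up along the lamp. From the tip up: aluminium nose 18 mm dia to 45 mm, collar 28 mm dia from 45 to 51 mm, black barrel 22 mm dia from 51 to 112 mm, tail cap. About 0.07 kg
- amber_lamp: inspection lamp, amber collar and tail cap, same shape, leave it in the rack: cordless LED pen lamp, 116 mm tall, standing in a rack hole. Origin: centre of its tip (lower end), z up along the lamp. From the tip up: aluminium nose 18 mm dia to 45 mm, collar 28 mm dia from 45 to 51 mm, black barrel 22 mm dia from 51 to 112 mm, tail cap. About 0.07 kg
- lamp_rack: fixed dark grey block 170 x 56 x 55 mm with three holes of 20.5 mm dia, 48 mm deep, in a row along its x at -56, 0 and +56 mm; each lamp hangs in a hole by its collar, which rests on the top. Origin: centre of the underside. Which lamp stands in which hole varies
- slide_base: fixed aluminium base plate of the curing slide, 172 (x) x 340 (y) x 12 mm; its y axis is the direction of the steel rail and points from the loading end to the curing head. Origin: under the rail, halfway along it, at bench level
- carriage: stage carriage, 110 mm long, with a module in its nest (module top 68 mm above the bench); slides along the rail, +y of slide_base, with about 2 N of friction. Origin: on the rail line at bench level, midway along the carriage. It starts within 40 mm of the loading end of its 220 mm travel; the notch lies at a different place each time, 90 to 190 mm on from the start
- stage_knob (a point): mid-grip of the upright round black knob fixed on the carriage, 115 mm from the rail on the robot's side, by which the stage is slid. This point is on the knob's axis, 78 mm above the bench; the grip is 20 mm dia from 59 to 98 mm above the bench (round, so it can be pinched in any direction)
- ball_centre (a point): centre of the 12 mm spring-loaded ball under the brass plunger on the far side of the carriage (85 mm from the rail line, level with the knob along the rail); it moves with the carriage and rises and falls up to 4 mm
- notch (a point): where the ball's centre lies when it sits in the notch of the brass strike on the foot of the curing head; its y axis is the rail direction (+y as slide_base). Seen from the loading end: a ramp from about 28 to 19 mm before the notch, a flat from 19 to 5 mm before it, then a V notch 2.7 mm deep for the ball, and the same mirrored beyond
- curing_head: fixed head with strike, post and lamp holder, clamped on the far edge of the base; origin on the rail line, 12 mm above the bench, level with notch and holder along the rail. Feel at the knob: 2 to 4 N to slide on the strike's flat, about 6 N up its ramp; over the last 5 mm into the notch the push needed falls away by about 4 N; then it rises steeply, and 10 to 15 N is needed to push the stage on out
- holder_mouth (a point): centre of the upper mouth of the lamp holder's hole, 130 mm above the bench, over the rail and level with the notch along it; its z points up. The hole is 20.5 mm dia, chamfered by 2 mm, right through a block 50 x 50 x 24 mm. A lamp fully home has its collar resting on the block, its tip 45 mm below this point. The arm and post that carry the block are on the side away from the robot and towards +y and do not rise above 136 mm over the bench
- module_a: loose open module, black stepped half-shell with green board and white terminals, 100 x 104 x 19 mm, lying flat; origin: centre of its underside. Leave alone
- module_b: loose open module, black stepped half-shell with green board and white terminals, 100 x 104 x 19 mm, lying flat; origin: centre of its underside. Leave alone
- module_c: loose open module, black stepped half-shell with green board and white terminals, 100 x 104 x 19 mm, lying flat; origin: centre of its underside. Leave alone
- screwdriver: loose screwdriver with orange handle, 170 mm long, lying on the bench near the robot; leave alone
- tweezers: loose steel tweezers, 115 mm long, lying on the bench near the robot; leave alone
- flux_bottle: small white bottle with red cap, 40 mm dia, 100 mm tall, standing beyond the lamp rack; leave alone
Not all that is in view belongs to the job. What is shaped like the uv_lamp but pink or turquoise is not meant.

How it is judged (in metres and radians):
On the way, in this order (a step that is already met when the one before it is completed fails the run):
1. the UV lamp stands fully home in the lamp holder, released (horizontal distance between uv_lamp and holder_mouth below 0.004 m and z of uv_lamp in the frame of holder_mouth below -0.042 m and angle between uv_lamp's own z axis and vertical below 0.07 rad and contact force between the fingers and uv_lamp below 0.2 N), for 0.3 s.
2. the stage is in the notch, gripped by its knob (y of ball_centre in the frame of notch between -0.002 and 0.002 m and contact force between the fingers and carriage above 3 N and distance between the grasp point and stage_knob below 0.035 m), for 0.3 s.
At the end, for the whole second after the job is handed in: The UV lamp stands in the lamp holder, axis within 4 mm of the hole's, collar within 3 mm of the block, tilted less than 4 degrees, not touched by the fingers; the stage's ball is within 2 mm of the notch centre along the rail and at rest; the fingers still hold the stage knob with more than 3 N (all of step 1 and all of step 2 and linear speed of carriage below 0.005 m/s); the arm keeps its last pose, push and grip.
It fails at once if the stage was run on through the notch, more than 15 mm past it (y of ball_centre in the frame of notch above 0.015 m).
It fails at once if another lamp was moved or tipped in its rack (distance of any of white_lamp, amber_lamp from where it was at the start of the episode above 0.012 m or angle between any of white_lamp, amber_lamp's own z axis and vertical above 0.25 rad).
It fails at once if a thing on the bench was displaced by more than 20 mm (distance of any of module_a, module_b, module_c, screwdriver, tweezers, flux_bottle from where it was at the start of the episode above 0.02 m).
It also fails if it takes over 67 s, if anything falls off the work surface, if the arm or the gripper's body presses on something with over 40 N, if the wrist force passes 120 N, or if a joint passes its speed limit or range.

ROBOT

A 6-joint arm with a two-finger parallel gripper is mounted at the origin on the work surface. World frame = base frame: x ahead of the robot, y to its left, z up, the work surface at z = 0. Lengths are in mm, angles in rad, forces in N, time in s.
With the tool pointing down it reaches from about 350 to 725 mm from the base axis. Payload 4.3 kg.
Tool frame: the origin (TCP) lies midway between the tips of the shut fingers; the grasp point (between the pads) lies 19 mm behind it (robot.grasp_offset is the distance from the TCP to the grasp point, in mm); z points along the fingers, y is the direction in which the jaws open and shut (so a half turn about z gives the same grasp; the last joint's range is limited). The gripper opens to 85 mm and grips with 20 to 120 N. Pads are 22 mm wide; open, the fingers measure 114 mm over their backs; the gripper's body (76 mm by 85 mm) begins 54 mm behind the grasp point. The pads swing forward as they close: fully open they stand 13 mm farther back than shut.
Start: joints at [1.17, 0.377, 0.081, 1.274, 0, 1.46], TCP at [164.87, 550.895, 231.329] pointing down, gripper open.
Joint ranges: [-2.72, 2.72], [-0.84, 1.66], [-1.02, 1.22], [-1.77, 2.12], [-1.37, 1.28], [-3.14, 3.14]. Speed limits (rad/s): [2.57, 2.57, 3.14, 3.14, 3.14, 3.14].

INTERFACE

Orientations are given as a unit quaternion [w, x, y, z].
In Python, from station import get_state, cams, workorder, robot gives the robot as it stands.
- The arm moves only by the tool jog_arm, never from a script. Its argument "rows" is a list of rows, each a list of 7 numbers: the shift along the tool's x, y, z in m, then the turn, a rotation vector about the tool's x, y, z in rad, then the gripper's target within -1 to 1 (fully open at 1, half-way at 0, shut at -1). In form: [[dx, dy, dz, ax, ay, az, fingers], ...]. A call has 1 to 12 rows; each row is the pose to reach, as a shift and turn from the pose commanded when the call began, along the tool's axes at that moment; what a row does not reach only later rows make up. A row lasts 1/10 s, in which the tool goes at most 50 mm and 8.59 degrees, less where a joint would pass 70% of its speed; a pose out of reach is approached as far as the arm can. A call with a gripper value outside its range is refused whole. The fingers move at their own pace and stop on an object; "grip_force" is the grip in N (left out, the last holds). Time passes only in rows, so rows that repeat a pose let the fingers close. It gives the time, the measured TCP pose, the force and the opening at its end, in the units of the state.
- get_state(): the state, without advancing time (a new reading comes with each control period).
- cams.grab_frame(name): name is "scene" or "top" or "wrist"; returns a dict with "pixels" (480x640x3 uint8, blue, green, red), "z_map" (480x640 float32, mm along the optical axis (not along the pixel's ray), 0 where there is no reading), "vertical_fov" (degrees; the focal length in pixels is half the picture's height over the tangent of half this angle, whatever the lens; pixels are square), "cx", "cy" (the principal point, pixels), "T" (4x4, takes a point from camera to world coordinates); the wrist camera has in their place "mount" (4x4, takes a point from camera to tool coordinates, whose origin is the TCP and whose axes are the flange's). Camera axes: x right, y up, looking along -z (the intrinsics and any distortion apply to the point x, -y, -z); pixel columns grow to the right and rows downward; lengths in mm; the calibration is good to about 2 mm. A picture is of the moment at which its call begins: read the wrist's pose just before it.
- workorder.hand_in(): hands the job in, once; it reports no verdict.
The state is a dict: "time": time; "joint_positions": joint angles; "dq": joint speeds; "joint_torque": joint torques, N m; "ee_pos": TCP position; "orientation": TCP orientation; "contact_force": force on the tool from outside, world axes, zero at the start; "ft_torque": the same for the moment, N m; "opening": finger opening in mm.
Only numpy, scipy, OpenCV 4.12 (cv2) and the standard library are available. Lean on these libraries where they do the work, as an engineer would, in place of code of your own. Each camera call takes 0.05 s, during which the arm holds its last target. There are 200 camera calls.

## Working session

There is one attempt and no reset: what is moved stays moved. The work goes in short steps, Python scripts to look and compute and a tool call to move; the robot and the scene stay as the last step left them, time stands still between calls to the robot, and variables do not carry over. Pictures are saved under pics/ and viewed, about 8 in all and at most 12, crops included, and the job is handed in when it is done.

Besides the shell and the picture viewer there is one more tool, called after "Request:" by a JSON object that holds its "method" and its "body", one argument or row to a line. jog_arm: Moves the arm, as the interface text tells. Its arguments: {"type":"object","properties":{"rows":{"type":"array","items":{"type":"array","items":{"type":"number"}}},"grip_force":{"type":"number"}},"required":["rows"]}

```bash
ls; mkdir -p pics; cat > h.py <<'E'
import numpy as np, cv2
from station import get_state, cams, workorder, robot
from scipy.spatial.transform import Rotation as R
def tool():
    s=get_state(); q=s["orientation"]; T=np.eye(4)
    T[:3,:3]=R.from_quat([q[1],q[2],q[3],q[0]]).as_matrix(); T[:3,3]=s["ee_pos"]; return T
def grab(n):
    t=tool(); f=cams.grab_frame(n)
    f["M"]=t@f["mount"] if n=="wrist" else f["T"]
    f["f"]=240/np.tan(np.radians(f["vertical_fov"])/2); return f
def ray(f,u,v):
    d=np.array([(u-f["cx"])/f["f"],-(v-f["cy"])/f["f"],-1.]); return f["M"][:3,3],f["M"][:3,:3]@d
def onplane(f,u,v,z):
    o,d=ray(f,u,v); return o+d*(z-o[2])/d[2]
def pt(f,u,v):
    o,d=ray(f,u,v); return o+d*f["z_map"][int(v),int(u)]
def proj(f,p):
    c=f["M"][:3,:3].T@(np.array(p)-f["M"][:3,3]); return f["cx"]+f["f"]*c[0]/-c[2], f["cy"]-f["f"]*c[1]/-c[2]
E
python3 - <<'E'
from h import *
for n in("scene","top","wrist"):
    f=grab(n); cv2.imwrite(f"pics/{n}0.png",f["pixels"]); print(n,[k for k in f],f["vertical_fov"],f["cx"],f["cy"],f["M"].round(3).tolist())
    for k in f:
        if k not in("pixels","z_map","T","M","mount"):print(k,f[k])
    if n=="wrist":print(f["mount"])
print(get_state(),robot.grasp_offset)
E
```

```text
pics
scene ['pixels', 'z_map', 'vertical_fov', 'cx', 'cy', 'T', 'M', 'f'] 52.31689815562008 327.30110170305915 237.23910302808295 [[0.162, -0.592, 0.79, 1462.859], [0.987, 0.114, -0.117, -145.897], [-0.021, 0.798, 0.602, 795.182], [0.0, 0.0, 0.0, 1.0]]
vertical_fov 52.31689815562008
cx 327.30110170305915
cy 237.23910302808295
f 488.6386080175641
top ['pixels', 'z_map', 'vertical_fov', 'cx', 'cy', 'T', 'M', 'f'] 52.84118126993063 318.65009812801577 242.47615319975029 [[-0.004, 0.987, -0.16, 363.905], [-1.0, -0.006, -0.016, -16.676], [-0.016, 0.159, 0.987, 1140.986], [0.0, 0.0, 0.0, 1.0]]
vertical_fov 52.84118126993063
cx 318.65009812801577
cy 242.47615319975029
f 483.0409151549603
wrist ['pixels', 'z_map', 'vertical_fov', 'cx', 'cy', 'mount', 'M', 'f'] 59.651514936004034 321.74816488744244 234.95525125487174 [[0.287, -0.905, -0.314, 82.859], [0.958, 0.27, 0.096, 574.506], [-0.002, -0.328, 0.945, 373.821], [0.0, 0.0, 0.0, 1.0]]
vertical_fov 59.651514936004034
cx 321.74816488744244
cy 234.95525125487174
f 418.62712381263606
[[-4.16575633e-04  9.44613340e-01  3.28185106e-01  8.52982742e+
[... 213 characters left out ...]
: 0.15, 'joint_positions': array([1.16967460e+00, 3.77917018e-01, 7.99758245e-02, 1.27441170e+00,
       3.58065463e-06, 1.46052072e+00]), 'dq': array([ 0.001175  , -0.00334121,  0.00320275, -0.00133362,  0.00080714,
       -0.00241603]), 'joint_torque': array([ 6.81415495e-04, -4.64034319e+01,  2.70171028e+01,  1.38812183e-02,
       -1.89197276e-04, -3.08742165e-05]), 'ee_pos': array([164.677262  , 550.40640892, 230.57976552]), 'orientation': array([-1.98576339e-04,  1.44910996e-01,  9.89444388e-01, -7.52524890e-04]), 'contact_force': array([ 1.12303839, -0.86997286, -0.8202426 ]), 'ft_torque': array([-0.03725612, -0.02564674,  0.00668306]), 'opening': 85.29624616833654} 18.700000000000003
```

View pics/scene0.png

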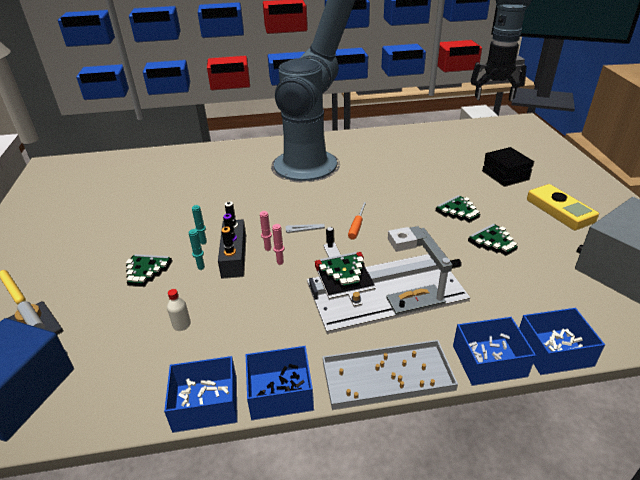

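View pics/top0.png

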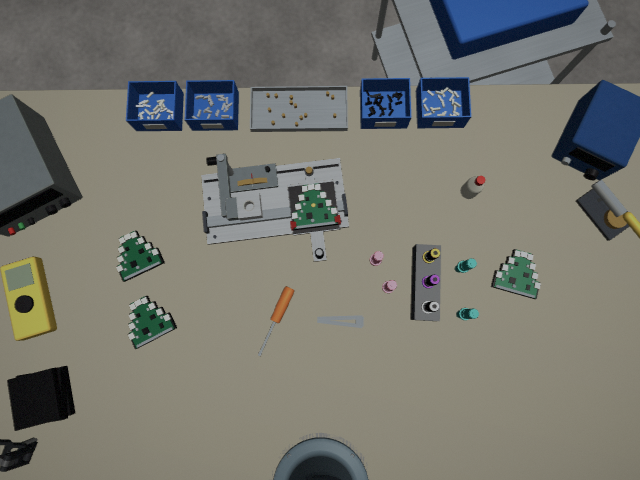

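The scene view shows the UV lamp in the middle hole of the rack, around (228,222). The top view has the violet cap at (431,281), the holder block at (249,205), the knob at (319,253), the brass plunger at (309,170) and the strike at (252,181). Next I'll measure them.

```bash
cat >> h.py <<'E'
def mask(f,lo,hi,box):
    m=cv2.inRange(cv2.cvtColor(f["pixels"],cv2.COLOR_BGR2HSV),lo,hi); k=np.zeros_like(m); x0,y0,x1,y1=box; k[y0:y1,x0:x1]=m[y0:y1,x0:x1]; return k
def tri(f1,p1,f2,p2):
    o1,d1=ray(f1,*p1);o2,d2=ray(f2,*p2); A=np.c_[d1,-d2]; s=np.linalg.lstsq(A,o2-o1,rcond=None)[0]; a=o1+s[0]*d1;b=o2+s[1]*d2
    return (a+b)/2,np.linalg.norm(a-b)
E
python3 - <<'E'
from h import *
t=grab("top"); s=grab("scene")
def blobs(f,lo,hi,box,name,mn=5):
    n,l,st,c=cv2.connectedComponentsWithStats(mask(f,lo,hi,box))
    for i in range(1,n):
        if st[i,4]>=mn:
            ys,xs=np.where(l==i); z=f["z_map"][ys,xs]
            print(name,c[i].round(1),st[i],pt(f,*c[i]).round(1))
blobs(t,(125,60,40),(150,255,255),(400,230,460,330),"uv top")
blobs(s,(125,60,40),(150,255,255),(200,190,260,290),"uv scene")
blobs(t,(0,0,0),(180,255,60),(305,240,335,266),"knob top")
blobs(s,(0,0,0),(180,255,70),(318,220,342,248),"knob scene")
# depth points
for n,u,v in [("block",240,205),("block2",258,213),("hole",249,206),("module",313,208),("arm",223,180)]:
    print(n,pt(t,u,v).round(1))
# height map: holder block top pixels
H=np.zeros((480,640))
vv,uu=np.mgrid[0:480,0:640]
def cloud(f):
    d=np.stack([(uu-f["cx"])/f["f"],-(vv-f["cy"])/f["f"],-np.ones_like(uu,float)],-1)*f["z_map"][...,None]
    return d@f["M"][:3,:3].T+f["M"][:3,3]
P=cloud(t)
a=P[195:225,228:268]; print((a[::4,::4,2]).round(0))
b=P[240:265,308:332]; print((b[::3,::3,2]).round(0))
cv2.imwrite("pics/c1.png",np.hstack([cv2.resize(t["pixels"][140:270,190:360],None,fx=4,fy=4,interpolation=2)[:560,:640]]))
# rail direction: base edges via line of base plate
g=cv2.cvtColor(t["pixels"],cv2.COLOR_BGR2GRAY)
L=cv2.createLineSegmentDetector().detect(g[150:250,195:355])[0][:,0]+[195,150,195,150]
for l in L:
    n=np.hypot(l[2]-l[0],l[3]-l[1])
    if n>45: p,q=onplane(t,l[0],l[1],12),onplane(t,l[2],l[3],12); print(l.round(),p.round(),q.round(),np.degrees(np.arctan2(*(p-q)[1::-1])).round(1))
E
```

```text
uv top [430.5 280.3] [422 274  18  14 117] [ 446.1 -234.7  125.9]
uv scene [227.  215.8] [223 213   9   7  39] [ 454.5 -241.9  126.5]
uv scene [234.4 238. ] [232 235   5   7  22] [ 455.9 -233.4   58.7]
knob top [320.  248.6] [318 248   5   3   5] [518.8  -3.1  98.3]
knob top [319.2 255.4] [315 251   9   8  29] [503.9  -1.4  98.6]
knob scene [329.7 237.3] [326 229   8  18 114] [522.2  -1.   76.9]
block [611.3 169.2 125.3]
block2 [592. 129. 131.]
hole [636.7 168.5  10.2]
module [617.2  12.8  66.6]
arm [666.4 206.8 129.3]
[[128.  11.  11. 132. 132. 131. 130. 130.  11.  13.]
 [132. 128. 131. 131. 127. 128. 129. 129. 115.  12.]
 [131. 130. 130. 130. 130. 111. 116. 128. 119.  14.]
 [133. 128. 132. 129. 126.   8.  13. 126. 130.  13.]
 [132. 125. 130. 128. 127. 134. 128. 130. 131.  30.]
 [129. 130. 128. 131. 133. 135. 129. 134. 128.  27.]
 [123. 120. 113. 119. 110. 106.  28.  32.  32.  27.]
 [ 27.  27.  27.  19.  15.  13.  13.  14.  11.  12.]]
[[ -0.  48.  51.  48.  45.  47.   1.   0.]
 [  2.  48.  45.  47.  45.  45.   1.   0.]
 [  1.   1.  44.  45.  45.  46.   2.  -2.]
 [ -1.   0.  43.  97. 100.  47.  -1.  -0.]
 [  0.  -3.  44.  97.  97.  98.   1.  -2.]
 [  1.   1.  44.  98.  97.  71.  -1.  -1.]
 [ -3.   2.  45.  65.  64.  45.  -3.  -2.]
 [ -2.   3.  45.  38.  -2.  -1.   4.   1.]
 [  1.   2.   1.   1.   2.  -1.  -3.  -0.]]
[276. 171. 338. 163.] [724. 105.  12.] [742. -47.  12.] 96.9
[339. 227. 293. 234.] [582. -48.  12.] [568.  62.  12.] -82.8
[277. 187. 232. 193.] [682. 101.  12.] [669. 210.  12.] -83.2
[290. 218. 211. 228.] [606.  71.  12.] [584. 259.  12.] -83.2
[207. 226. 288. 216.] [589. 269.  12.] [612.  74.  12.] 96.9
[207. 243. 283. 233.] [547. 267.  12.] [569.  85.  12.] 96.7
[289. 235. 208. 245.] [565.  71.  12.] [542. 264.  12.] -83.1
[338. 157. 278. 165.] [756. -47.  12.] [738.  99.  12.] -82.8
```

View pics/c1.png

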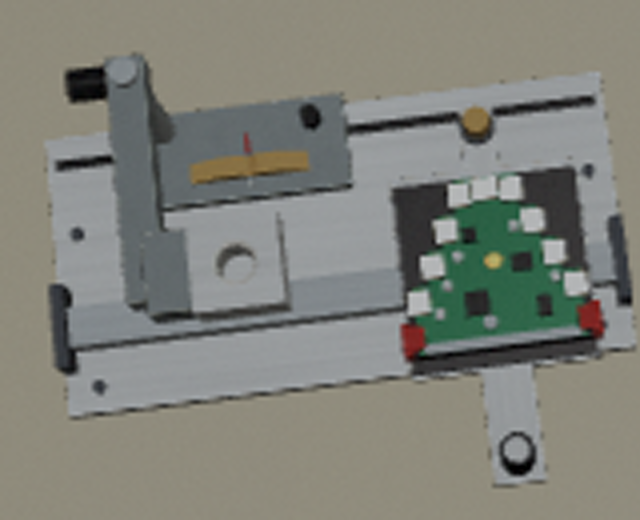

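The close crop shows the rail at about 97° in world, the holder hole at crop (236,263), i.e. top-view (249,205.8), the notch mark at about (252,176) and the knob top at about (319,253). I'll work out the first move, to a point above the UV lamp.

```bash
cat >> h.py <<'E'
def go(p,yaw):  # TCP target mm, yaw of tool y in world deg, tool down -> tool-frame shift (m) and turn
    T=tool(); y=np.array([np.cos(np.radians(yaw)),np.sin(np.radians(yaw)),0]); z=np.array([0,0,-1.]); x=np.cross(y,z)
    Rt=np.c_[x,y,z]; print("shift",(T[:3,:3].T@(np.array(p)-T[:3,3])/1000).round(4),"turn",R.from_matrix(T[:3,:3].T@Rt).as_rotvec().round(3))
E
python3 - <<'E'
from h import *
t=grab("top"); s=grab("scene")
for n,u,v,z in [("uvcap",430.5,280.3,126),("white",431,306,126),("amber",432,253,126),("hole",249,205.8,130),("notchmark",252,176,30),("knob",319.2,253.5,98),("pink",390,285,116),("pink2",377,257,116),("turq",466,264,116),("turq2",469,313,116)]: print(n,onplane(t,u,v,z).round(1))
print(tri(t,(430.5,280.3),s,(227.4,216)))
go((500,100,240),97);go((446,-236,240),97)
E
```

```text
uvcap [ 446.2 -234.6  126. ]
white [ 392.8 -233.5  126. ]
amber [ 503.8 -240.1  126. ]
hole [608.2 148.9 130. ]
notchmark [705.3 159.4  30. ]
knob [508.1  -1.3  98. ]
pink [ 437.5 -151.   116. ]
pink2 [ 497.3 -125.   116. ]
turq [ 481.2 -313.3  116. ]
turq2 [ 378.2 -314.1  116. ]
(array([ 446.55794536, -238.96036731,  120.02842779]), np.float64(5.987493290078977))
shift [-0.4503 -0.3357 -0.0088] turn [-0.    -0.    -0.413]
shift [-0.495  -0.6731 -0.0086] turn [-0.    -0.    -0.413]
```

Request:
{"method": "jog_arm", "body": {
  "rows": [
    [-0.45,-0.336,-0.009,0,0,-0.413,0.4],
    [-0.45,-0.336,-0.009,0,0,-0.413,0.4],
    [-0.45,-0.336,-0.009,0,0,-0.413,0.4],
    [-0.45,-0.336,-0.009,0,0,-0.413,0.4],
    [-0.45,-0.336,-0.009,0,0,-0.413,0.4],
    [-0.45,-0.336,-0.009,0,0,-0.413,0.4],
    [-0.45,-0.336,-0.009,0,0,-0.413,0.4],
    [-0.45,-0.336,-0.009,0,0,-0.413,0.4],
    [-0.45,-0.336,-0.009,0,0,-0.413,0.4],
    [-0.45,-0.336,-0.009,0,0,-0.413,0.4],
    [-0.45,-0.336,-0.009,0,0,-0.413,0.4],
    [-0.45,-0.336,-0.009,0,0,-0.413,0.4]
  ]
}}

```text
time: 1.55
ee_pos: [502.1, 96.4, 240.3]
orientation: [0.001, -0.059, 0.998, -0.001]
contact_force: [-0.9, 1.4, -0.2]
opening: 59.7
```

```bash
python3 - <<'E'
from h import *
print(get_state()["time"],tool().round(2)); go((446,-236,240),97)
E
```

```text
1.55 [[-9.900e-01 -1.200e-01  0.000e+00  5.021e+02]
 [-1.200e-01  9.900e-01 -0.000e+00  9.641e+01]
 [-0.000e+00 -0.000e+00 -1.000e+00  2.403e+02]
 [ 0.000e+00  0.000e+00  0.000e+00  1.000e+00]]
shift [ 0.0947 -0.3235  0.0005] turn [-0.001  0.001 -0.005]
```

Request:
{"method": "jog_arm", "body": {
  "rows": [
    [0.095,-0.323,0,0,0,0,0.4],
    [0.095,-0.323,0,0,0,0,0.4],
    [0.095,-0.323,0,0,0,0,0.4],
    [0.095,-0.323,0,0,0,0,0.4],
    [0.095,-0.323,0,0,0,0,0.4],
    [0.095,-0.323,0,0,0,0,0.4],
    [0.095,-0.323,0,0,0,0,0.4],
    [0.095,-0.323,0,0,0,0,0.4],
    [0.095,-0.323,0,0,0,0,0.4],
    [0.095,-0.323,0,0,0,0,0.4]
  ]
}}

```text
time: 2.55
ee_pos: [444.8, -230.9, 240.2]
orientation: [-0.0, -0.062, 0.998, 0.0]
contact_force: [-0.1, -0.2, -0.1]
opening: 60.1
```

```bash
python3 - <<'E'
from h import *
f=grab("wrist"); cv2.imwrite("pics/w1.png",f["pixels"]); print(tool()[:3,3])
m=mask(f,(125,60,40),(150,255,255),(0,0,640,480))
n,l,st,c=cv2.connectedComponentsWithStats(m)
for i in range(1,n):
    if st[i,4]>20: print(c[i].round(1),st[i],pt(f,*c[i]).round(1),onplane(f,*c[i],126).round(1))
E
```

```text
[ 444.8946464  -230.70312056  240.28605478]
[306.9 199.3] [288 189  37  27 407] [ 437.4 -243.2   82.1] [ 426.2 -243.   126. ]
[302.6 232.2] [287 217  32  32 755] [ 447.6 -243.3  128.2] [ 448.4 -243.3  126. ]
```

View pics/w1.png

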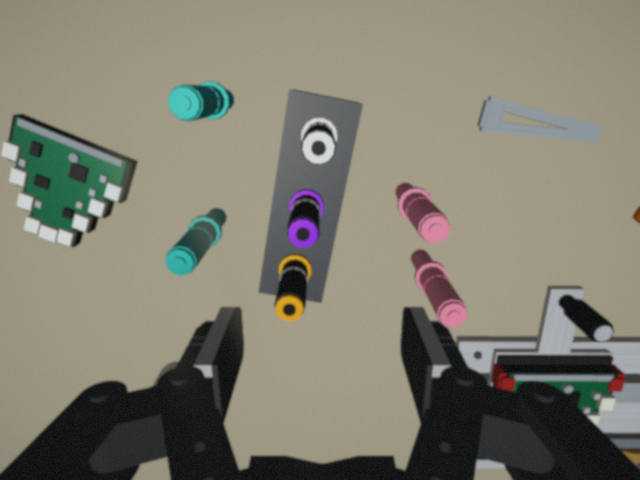

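The wrist view shows the violet cap at (303,232), with the violet collar behind it. White is at (318,145), amber at (290,305), and the neighbours are clear of the jaws. The top-view estimate was pulled off by the collar, so I'll take a second wrist look from closer.

```bash
python3 - <<'E'
from h import *
print(tool()[:3,3]); go((447.5,-242.5,200),97)
E
```

```text
[ 444.8946464  -230.70312056  240.28605478]
shift [-0.0011 -0.0121  0.0403] turn [ 0.001 -0.     0.002]
```

Request:
{"method": "jog_arm", "body": {
  "rows": [
    [-0.001,-0.012,0.04,0,0,0,0.4],
    [-0.001,-0.012,0.04,0,0,0,0.4],
    [-0.001,-0.012,0.04,0,0,0,0.4],
    [-0.001,-0.012,0.04,0,0,0,0.4]
  ]
}}

```text
time: 3.0
ee_pos: [447.8, -243.3, 201.6]
orientation: [0.001, -0.062, 0.998, -0.0]
contact_force: [0.3, 0.2, 1.1]
opening: 59.5
```

```bash
python3 - <<'E'
from h import *
f=grab("wrist"); print(tool()[:3,3])
m=mask(f,(125,60,40),(150,255,255),(0,0,640,480))
n,l,st,c=cv2.connectedComponentsWithStats(m)
for i in range(1,n):
    if st[i,4]>20: 
        (x,y),r=cv2.minEnclosingCircle(np.argwhere(l==i)[:,::-1].astype(np.float32)); print(c[i].round(1),(x,y,r),st[i],pt(f,*c[i]).round(1),onplane(f,x,y,126).round(1))
cv2.imwrite("pics/w2.png",f["pixels"])
E
```

```text
[ 448.04759374 -243.7051944   201.85114763]
[322.2 210.4] (322.4666748046875, 218.6666717529297, 20.53450584411621) [302 199  41  30 498] [ 437.7 -244.8   79.2] [ 429.2 -245.8  126. ]
[322.6 251.6] (322.5339050292969, 251.63558959960938, 18.653343200683594) [304 234  38  36 957] [ 447.7 -243.4  127.7] [ 448.4 -243.3  126. ]
```

Request:
{"method": "jog_arm", "body": {
  "rows": [
    [0,0,0.04,0,0,0,0.4],
    [0,0,0.08,0,0,0,0.4],
    [0,0,0.11,0,0,0,0.4],
    [0,0,0.125,0,0,0,0.4],
    [0,0,0.125,0,0,0,0.4],
    [0,0,0.125,0,0,0,0.4],
    [0,0,0.125,0,0,0,-1],
    [0,0,0.125,0,0,0,-1],
    [0,0,0.125,0,0,0,-1],
    [0,0,0.125,0,0,0,-1],
    [0,0,0.125,0,0,0,-1],
    [0,0,0.125,0,0,0,-1]
  ],
  "grip_force": 40
}}

```text
time: 4.25
ee_pos: [448.1, -244.4, 76.5]
orientation: [0.001, -0.061, 0.998, -0.001]
contact_force: [-0.1, 1.2, 6.6]
opening: 20.8
```

Request:
{"method": "jog_arm", "body": {
  "rows": [
    [0,0,-0.005,0,0,0,-1],
    [0,0,-0.015,0,0,0,-1],
    [0,0,-0.03,0,0,0,-1],
    [0,0,-0.05,0,0,0,-1],
    [0,0,-0.08,0,0,0,-1],
    [0,0,-0.12,0,0,0,-1],
    [0,0,-0.16,0,0,0,-1],
    [0,0,-0.175,0,0,0,-1],
    [0,0,-0.175,0,0,0,-1],
    [0,0,-0.175,0,0,0,-1]
  ]
}}

```text
time: 5.25
ee_pos: [447.0, -243.9, 250.0]
orientation: [-0.0, -0.061, 0.998, 0.0]
contact_force: [-0.8, 0.1, -1.1]
opening: 21.1
```

```bash
python3 - <<'E'
from h import *
s=get_state();print(s["contact_force"],s["opening"],tool()[:3,3])
go((608,149,250),97)
f=grab("scene"); cv2.imwrite("pics/s2.png",cv2.resize(f["pixels"][120:320,170:410],None,fx=3,fy=3,interpolation=2))
E
```

```text
[-0.80144553  0.06641765 -1.12588811] 21.148354876890416 [ 446.96939864 -243.94245795  250.01286408]
shift [-0.2077  0.3704  0.    ] turn [ 0. -0. -0.]
```

View pics/s2.png

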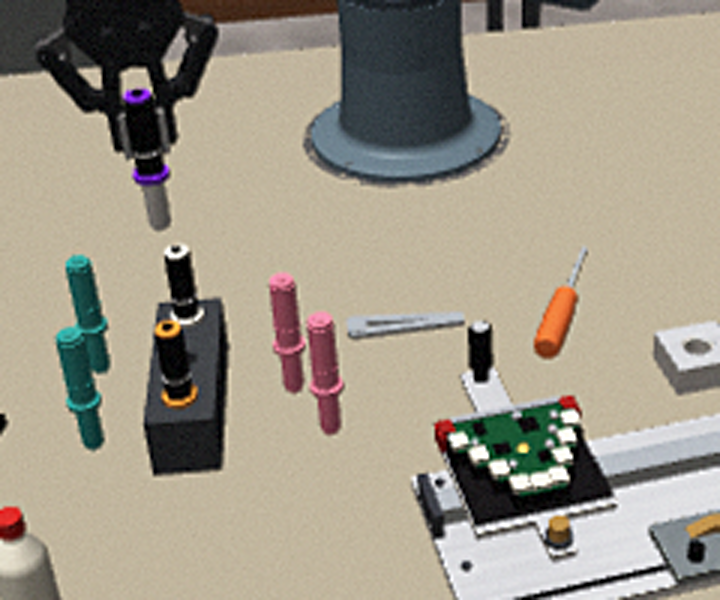

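The lamp is held upright and the other lamps are undisturbed. I'll go beside the holder and measure its hole from two wrist positions.

Request:
{"method": "jog_arm", "body": {
  "rows": [
    [-0.198,0.29,0,0,0,0,-1],
    [-0.198,0.29,0,0,0,0,-1],
    [-0.198,0.29,0,0,0,0,-1],
    [-0.198,0.29,0,0,0,0,-1],
    [-0.198,0.29,0,0,0,0,-1],
    [-0.198,0.29,0,0,0,0,-1],
    [-0.198,0.29,0,0,0,0,-1],
    [-0.198,0.29,0,0,0,0,-1],
    [-0.198,0.29,0,0,0,0,-1],
    [-0.198,0.29,0,0,0,0,-1]
  ]
}}

```text
time: 6.3
ee_pos: [607.3, 67.2, 248.9]
orientation: [-0.001, -0.061, 0.998, -0.0]
contact_force: [-0.6, 0.0, -0.7]
opening: 20.8
```

```bash
python3 - <<'E'
from h import *
print(tool()[:3,3]); f=grab("wrist"); cv2.imwrite("pics/w3.png",f["pixels"])
print(proj(f,(608,149,130)),proj(f,(508,-1,98)))
import pickle; pickle.dump(f,open("w3.pkl","wb"))
E
```

```text
[607.28029872  67.19000959 248.94271746]
(np.float64(444.0384761472373), np.float64(242.59483947873608)) (np.float64(236.64294929492127), np.float64(55.56005280710431))
```

View pics/w3.png

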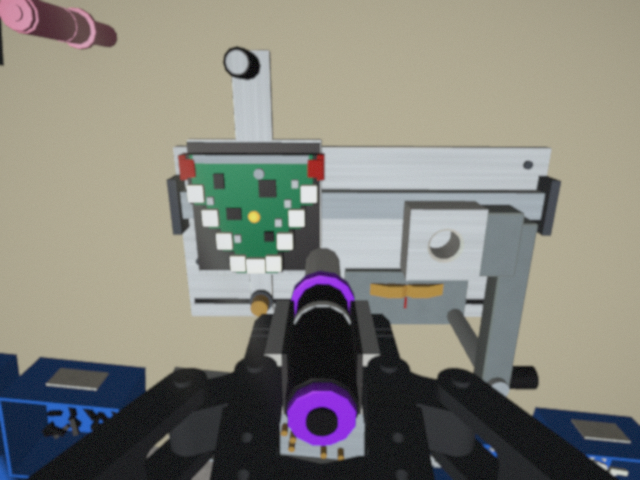

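The hole shows at (444,243), matching the predicted spot. The knob top is at (238,62), the notch mark at (405,303), and the lamp cap in hand at (322,418). I'll fit the rims.

```bash
cat >> h.py <<'E'
def hole(f,g0,r=26):
    u0,v0=map(int,np.round(g0)); w=f["pixels"][v0-r:v0+r,u0-r:u0+r]; g=cv2.cvtColor(cv2.GaussianBlur(w,(3,3),0),cv2.COLOR_BGR2GRAY)
    e=cv2.Canny(g,25,60); ys,xs=np.where(e); d=np.hypot(xs-r,ys-r); 
    cx,cy=r,r
    # outermost edge per direction within 22 px
    P=[]
    for a in np.arange(0,360,10):
        k=(np.abs((np.degrees(np.arctan2(ys-r,xs-r))-a+180)%360-180)<5)&(d<r*.85)
        if k.any(): i=np.argmax(np.where(k,d,0)); P.append((xs[i],ys[i]))
    el=cv2.fitEllipse(np.array(P,np.float32)); return (el[0][0]+u0-r,el[0][1]+v0-r),el[1],len(P)
E
python3 - <<'E'
from h import *; import pickle
f=pickle.load(open("w3.pkl","rb"))
c,ax,n=hole(f,(444,243)); print(c,ax,n,onplane(f,*c,130).round(1))
w=cv2.resize(f["pixels"][213:273,404:484],None,fx=5,fy=5,interpolation=2)
m=mask(f,(125,60,40),(150,255,255),(270,350,380,470)); ys,xs=np.where(m)
h=cv2.convexHull(np.c_[xs,ys].astype(np.int32)); el=cv2.fitEllipse(h.astype(np.float32)); print("cap",el, )
T=tool(); z=T[2,3]+116-66; p=onplane(f,*el[0],z); print("cap in tool",(T[:3,:3].T@(p-T[:3,3])).round(1), pt(f,*el[0]).round(1))
go((608,149,250),97)
E
```

```text
(443.71630859375, 243.2656650543213) (30.496837615966797, 32.1253662109375) 36 [608.5 148.9 130. ]
cap ((321.2462463378906, 413.3306579589844), (65.91546630859375, 73.02645874023438), 91.22749328613281)
cap in tool [  1.2  -0.1 -50. ] [605.1  66.4 300.8]
shift [-0.0105  0.0816 -0.0006] turn [-0.    -0.002 -0.001]
```

Request:
{"method": "jog_arm", "body": {
  "rows": [
    [0,0.04,0,0,0,0,-1],
    [0,0.04,0,0,0,0,-1],
    [0,0.04,0,0,0,0,-1],
    [0,0.04,0,0,0,0,-1]
  ]
}}

```text
time: 6.75
ee_pos: [603.3, 106.2, 250.4]
orientation: [0.0, -0.06, 0.998, -0.0]
contact_force: [-0.2, 0.1, -0.6]
opening: 21.1
```

```bash
python3 - <<'E'
from h import *; import pickle
a=pickle.load(open("w3.pkl","rb")); T=tool(); f=grab("wrist")
g=proj(f,(608,149,130)); print(g); c,ax,n=hole(f,g); ca,_,_=hole(a,(444,243))
print(c,ax,n,onplane(f,*c,130).round(1),tri(a,ca,f,c))
print(T[:3,3]); cv2.imwrite("pics/w4.png",np.hstack([cv2.resize(i["pixels"][int(q[1])-35:int(q[1])+35,int(q[0])-35:int(q[0])+35],(350,350),interpolation=2) for i,q in((a,ca),(f,c))]))
E
```

```text
(np.float64(385.06075438314866), np.float64(240.1358394295545))
(385.26795959472656, 240.3559799194336) (31.09782600402832, 31.879344940185547) 36 [608.1 149.2 130. ] (array([609.05560891, 149.63816154, 127.77925439]), np.float64(0.3096287518741436))
[603.31882709 106.24815519 250.44862672]
```

View pics/w4.png

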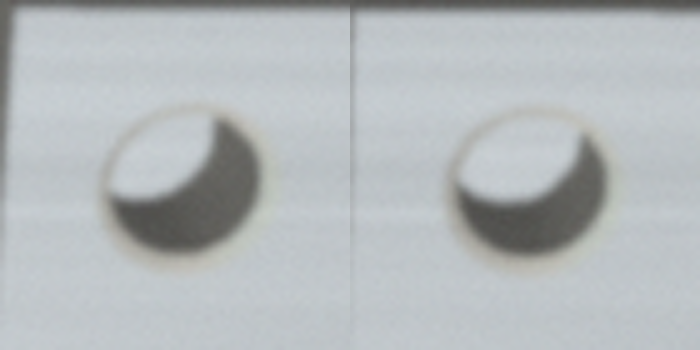

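Two views put the hole at (608.3,149.0) and its mouth at about 128–130 mm, as stated. I'll go over it and stop with the tip just above the mouth.

Request:
{"method": "jog_arm", "body": {
  "rows": [
    [-0.01,0.042,0,0,0,0,-1],
    [-0.01,0.042,0,0,0,0,-1],
    [-0.01,0.042,0.02,0,0,0,-1],
    [-0.01,0.042,0.042,0,0,0,-1],
    [-0.01,0.042,0.042,0,0,0,-1],
    [-0.01,0.042,0.042,0,0,0,-1]
  ]
}}

```text
time: 7.4
ee_pos: [607.9, 149.7, 208.3]
orientation: [-0.001, -0.061, 0.998, -0.0]
contact_force: [0.1, -0.3, -1.4]
opening: 21.0
```

```bash
python3 - <<'E'
from h import *
s=get_state();print(s["contact_force"],tool()[:3,3]);go((608.4,149,150),97)
E
```

```text
[ 0.10188122 -0.26534012 -1.35223679] [607.88233151 149.73877734 208.29432518]
shift [-0.0005 -0.0008  0.0583] turn [-0.    -0.001 -0.001]
```

Request:
{"method": "jog_arm", "body": {
  "rows": [
    [0,-0.001,0.004,0,0,0,-1],
    [0,-0.001,0.008,0,0,0,-1],
    [0,-0.001,0.012,0,0,0,-1],
    [0,-0.001,0.016,0,0,0,-1],
    [0,-0.001,0.02,0,0,0,-1],
    [0,-0.001,0.024,0,0,0,-1],
    [0,-0.001,0.028,0,0,0,-1],
    [0,-0.001,0.028,0,0,0,-1]
  ]
}}

```text
time: 8.2
ee_pos: [607.9, 149.6, 179.4]
orientation: [-0.001, -0.061, 0.998, -0.0]
contact_force: [-0.1, -0.6, -1.2]
opening: 20.5
```

Request:
{"method": "jog_arm", "body": {
  "rows": [
    [0,0,0.005,0,0,0,-1],
    [0,0,0.01,0,0,0,-1],
    [0,0,0.014,0,0,0,-1],
    [0,0,0.018,0,0,0,-1],
    [0,0,0.021,0,0,0,-1],
    [0,0,0.024,0,0,0,-1],
    [0,0,0.025,0,0,0,-1],
    [0,0,0.026,0,0,0,-1],
    [0,0,0.026,0,0,0,-1]
  ]
}}

```text
time: 9.1
ee_pos: [608.4, 149.6, 154.3]
orientation: [0.0, -0.061, 0.998, 0.0]
contact_force: [0.2, -0.2, -0.0]
opening: 21.1
```

Request:
{"method": "jog_arm", "body": {
  "rows": [
    [0,0,0.001,0,0,0,-1],
    [0,0,0.002,0,0,0,-1],
    [0,0,0.002,0,0,0,-1],
    [0,0,0.003,0,0,0,-1],
    [0,0,0.003,0,0,0,-1]
  ]
}}

```text
time: 9.6
ee_pos: [608.5, 149.6, 151.6]
orientation: [0.0, -0.061, 0.998, 0.0]
contact_force: [-0.0, -1.3, 0.7]
opening: 21.0
```

Request:
{"method": "jog_arm", "body": {
  "rows": [
    [0,0,0.001,0,0,0,-1],
    [0,0,0.001,0,0,0,-1],
    [0,0,0.001,0,0,0,-0.4],
    [0,0,0.001,0,0,0,0.1],
    [0,0,0.001,0,0,0,0.3],
    [0,0,0.001,0,0,0,0.3],
    [0,0,0.001,0,0,0,0.3],
    [0,0,0.001,0,0,0,0.3],
    [0,0,0.001,0,0,0,0.3]
  ]
}}

```text
time: 10.5
ee_pos: [608.4, 149.6, 150.3]
orientation: [-0.0, -0.061, 0.998, 0.0]
contact_force: [0.0, 0.3, -0.2]
opening: 55.6
```

```bash
python3 - <<'E'
from h import *
s=get_state();print(s["contact_force"],s["opening"],tool()[:3,3])
f=grab("wrist"); m=mask(f,(125,60,40),(150,255,255),(200,200,450,480)); ys,xs=np.where(m); print(len(xs),xs.mean(),ys.mean(),f["z_map"][m>0].min(),pt(f,xs.mean(),ys.max()-8))
f=grab("scene"); cv2.imwrite("pics/s3.png",cv2.resize(f["pixels"][150:320,310:480],None,fx=3.4,fy=3.4,interpolation=2))
E
```

```text
[ 0.04204647  0.32033838 -0.20146772] 55.563189464811984 [608.39753714 149.59255436 150.25055065]
4366 322.3449381584975 381.9205222171324 0.0 [615.9664128  150.28921497 201.66894659]
```

View pics/s3.png

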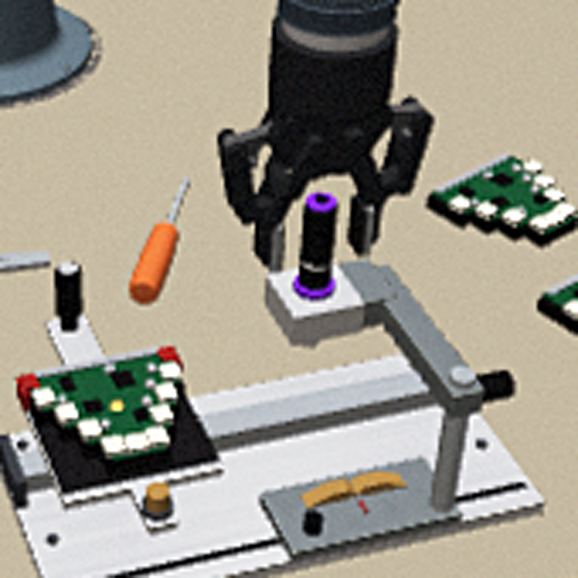

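The lamp stands upright with its collar on the block and the fingers open clear of it. I'll lift off and measure the knob from the stored wrist view.

Request:
{"method": "jog_arm", "body": {
  "rows": [
    [0,0,-0.03,0,0,0,0.3],
    [0,0,-0.07,0,0,0,0.3],
    [0,0,-0.1,0,0,0,0.3],
    [0,0,-0.1,0,0,0,0.3],
    [0,0,-0.1,0,0,0,0.3]
  ]
}}

```text
time: 11.1
ee_pos: [609.1, 149.7, 251.0]
orientation: [0.001, -0.061, 0.998, 0.0]
contact_force: [-1.0, -0.5, -0.2]
opening: 55.6
```

```bash
python3 - <<'E'
from h import *; import pickle
f=pickle.load(open("w3.pkl","rb"))
print("knob",onplane(f,238,61.5,98))
print(tool()[:3,3]); go((508,-2,180),97); go((508,-2,250),97)
E
```

```text
knob [5.11461259e+02 7.43990742e-02 9.80000000e+01]
[609.06788562 149.72004284 251.01176131]
shift [ 0.119  -0.1383  0.0707] turn [0.    0.002 0.   ]
shift [ 0.1188 -0.1383  0.0007] turn [0.    0.002 0.   ]
```

Request:
{"method": "jog_arm", "body": {
  "rows": [
    [0.117,-0.137,0,0,0,0,0.3],
    [0.117,-0.137,0,0,0,0,0.3],
    [0.117,-0.137,0,0,0,0,0.3],
    [0.117,-0.137,0.02,0,0,0,0.3],
    [0.117,-0.137,0.06,0,0,0,0.3],
    [0.117,-0.137,0.08,0,0,0,0.3],
    [0.117,-0.137,0.08,0,0,0,0.3],
    [0.117,-0.137,0.08,0,0,0,0.3]
  ]
}}

```text
time: 11.9
ee_pos: [507.9, -0.5, 169.5]
orientation: [-0.001, -0.061, 0.998, 0.0]
contact_force: [-0.3, -0.5, 0.1]
opening: 55.7
```

```bash
python3 - <<'E'
from h import *
T=tool();f=grab("wrist"); cv2.imwrite("pics/w5.png",f["pixels"]); print(T[:3,3],proj(f,(510,-1,98)))
P=f["z_map"]; vv,uu=np.mgrid[0:480,0:640]
d=np.stack([(uu-f["cx"])/f["f"],-(vv-f["cy"])/f["f"],-np.ones_like(uu,float)],-1)*P[...,None]
W=d@f["M"][:3,:3].T+f["M"][:3,3]
k=(W[...,2]>93)&(W[...,2]<104)&(np.hypot(W[...,0]-510,W[...,1]+1)<25); print(k.sum(),np.median(W[k],0),W[k].min(0),W[k].max(0))
ys,xs=np.where(k);print(xs.mean(),ys.mean())
E
```

```text
[ 5.07930666e+02 -4.54493657e-01  1.69462573e+02] (np.float64(321.02298852759293), np.float64(257.2735850879267))
938 [509.85403522  -1.0255649   98.52101776] [501.309555   -10.54572207  93.11023163] [521.47093014   8.87835736 100.76256693]
320.9968017057569 257.4637526652452
```

View pics/w5.png

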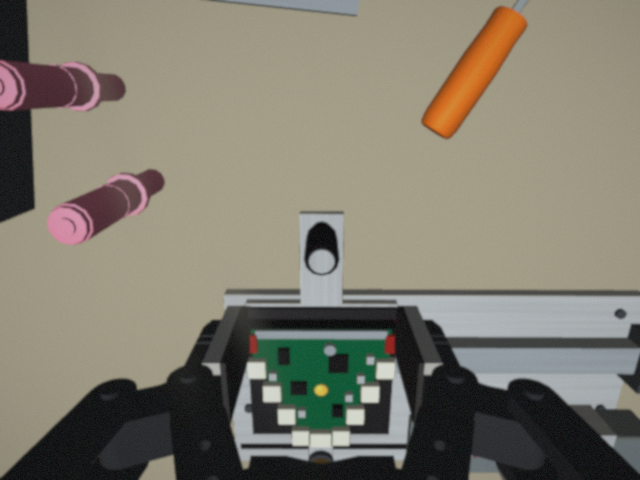

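The knob top is centred at (321,258) in the image, which is (510,-1,98) in world. I'll descend and grip it.

Request:
{"method": "jog_arm", "body": {
  "rows": [
    [-0.002,0,0.03,0,0,0,0.3],
    [-0.002,0,0.06,0,0,0,0.3],
    [-0.002,0,0.09,0,0,0,0.3],
    [-0.002,0,0.109,0,0,0,0.3],
    [-0.002,0,0.109,0,0,0,0.3],
    [-0.002,0,0.109,0,0,0,-1],
    [-0.002,0,0.109,0,0,0,-1],
    [-0.002,0,0.109,0,0,0,-1],
    [-0.002,0,0.109,0,0,0,-1],
    [-0.002,0,0.109,0,0,0,-1],
    [-0.002,0,0.109,0,0,0,-1],
    [-0.002,0,0.109,0,0,0,-1]
  ],
  "grip_force": 40
}}

```text
time: 13.15
ee_pos: [512.8, -0.5, 63.3]
orientation: [0.002, -0.061, 0.998, -0.0]
contact_force: [-0.6, 0.5, 7.7]
opening: 18.9
```

```bash
python3 - <<'E'
from h import *
s=get_state();T=tool();print(s["contact_force"],s["opening"],T[:3,3],T[:3,:3].T@s["contact_force"])
d=np.array([-.121,.993,0]); print("along to go",d@(np.array([608.3,149.2,0])-T[:3,3]))
go(T[:3,3]+d*100,97)
E
```

```text
[-0.5558085   0.48916212  7.74534266] 18.914583092670462 [ 5.12837729e+02 -4.56211271e-01  6.32931975e+01] [ 0.46006148  0.54896751 -7.74761342]
along to go 137.05768297122285
shift [-0.0001  0.1    -0.0001] turn [-0.001  0.004  0.   ]
```

Request:
{"method": "jog_arm", "body": {
  "rows": [
    [0,0.005,0,0,0,0,-1],
    [0,0.012,0,0,0,0,-1],
    [0,0.021,0,0,0,0,-1],
    [0,0.031,0,0,0,0,-1],
    [0,0.041,0,0,0,0,-1],
    [0,0.051,0,0,0,0,-1],
    [0,0.061,0,0,0,0,-1],
    [0,0.071,0,0,0,0,-1],
    [0,0.081,0,0,0,0,-1],
    [0,0.09,0,0,0,0,-1],
    [0,0.097,0,0,0,0,-1],
    [0,0.1,0,0,0,0,-1]
  ]
}}

```text
time: 14.35
ee_pos: [501.0, 99.2, 63.3]
orientation: [0.002, -0.061, 0.998, -0.0]
contact_force: [0.3, -1.9, 5.0]
opening: 18.9
```

```bash
cat > st.py <<'E'
from h import *
s=get_state();T=tool();d=np.array([-.121,.993,0]);print("t",s["time"],"Ftool",(T[:3,:3].T@s["contact_force"]).round(2),"open",s["opening"].round(1),T[:3,3].round(1),"to go",(d@(np.array([608.3,149.2,0])-T[:3,3])).round(1))
E
python3 st.py
```

```text
Traceback (most recent call last):
  File "st.py", line 2, in <module>
    s=get_state();T=tool();d=np.array([-.121,.993,0]);print("t",s["time"],"Ftool",(T[:3,:3].T@s["contact_force"]).round(2),"open",s["opening"].round(1),T[:3,3].round(1),"to go",(d@(np.array([608.3,149.2,0])-T[:3,3])).round(1))
                                                                                                                                  ^^^^^^^^^^^^^^^^^^
AttributeError: 'float' object has no attribute 'round'
```

Request:
{"method": "jog_arm", "body": {
  "rows": [
    [0,0.003,0,0,0,0,-1],
    [0,0.006,0,0,0,0,-1],
    [0,0.009,0,0,0,0,-1],
    [0,0.012,0,0,0,0,-1],
    [0,0.014,0,0,0,0,-1]
  ]
}}

```text
time: 14.85
ee_pos: [499.6, 111.4, 63.3]
orientation: [0.003, -0.061, 0.998, -0.002]
contact_force: [2.0, -7.8, 5.2]
opening: 18.8
```

Request:
{"method": "jog_arm", "body": {
  "rows": [
    [0,0.002,0,0,0,0,-1],
    [0,0.004,0,0,0,0,-1],
    [0,0.006,0,0,0,0,-1],
    [0,0.008,0,0,0,0,-1]
  ]
}}

```text
time: 15.25
ee_pos: [498.7, 118.5, 63.3]
orientation: [0.003, -0.06, 0.998, -0.003]
contact_force: [0.9, -6.9, 4.6]
opening: 18.8
```

```bash
sed -i 's/s\["opening"\].round(1)/s["opening"]/' st.py; python3 st.py
```

```text
t 15.25 Ftool [-0.08 -6.95 -4.56] open 18.827987056926172 [498.7 118.5  63.3] to go 17.3
```

Request:
{"method": "jog_arm", "body": {
  "rows": [
    [0,0.001,0,0,0,0,-1],
    [0,0.002,0,0,0,0,-1],
    [0,0.003,0,0,0,0,-1],
    [0,0.004,0,0,0,0,-1],
    [0,0.004,0,0,0,0,-1]
  ]
}}

```text
time: 15.75
ee_pos: [498.1, 123.5, 63.3]
orientation: [0.003, -0.061, 0.998, -0.001]
contact_force: [0.8, -4.8, 5.3]
opening: 19.0
```

Request:
{"method": "jog_arm", "body": {
  "rows": [
    [0,0.001,0,0,0,0,-1],
    [0,0.002,0,0,0,0,-1],
    [0,0.003,0,0,0,0,-1],
    [0,0.004,0,0,0,0,-1]
  ]
}}

```text
time: 16.15
ee_pos: [497.7, 127.1, 63.3]
orientation: [0.003, -0.06, 0.998, -0.002]
contact_force: [2.3, -6.5, 4.9]
opening: 18.6
```

Request:
{"method": "jog_arm", "body": {
  "rows": [
    [0,0.001,0,0,0,0,-1],
    [0,0.002,0,0,0,0,-1]
  ]
}}

```text
time: 16.35
ee_pos: [497.4, 129.1, 63.3]
orientation: [0.003, -0.06, 0.998, -0.002]
contact_force: [0.8, -5.8, 4.4]
opening: 19.2
```

Request:
{"method": "jog_arm", "body": {
  "rows": [
    [0,0.001,0,0,0,0,-1]
  ]
}}

```text
time: 16.45
ee_pos: [497.3, 130.1, 63.3]
orientation: [0.003, -0.06, 0.998, -0.002]
contact_force: [0.8, -6.2, 5.3]
opening: 18.6
```

```bash
python3 st.py
```

```text
t 16.45 Ftool [-0.05 -6.24 -5.23] open 18.584712358237027 [497.3 130.1  63.3] to go 5.6
```

Request:
{"method": "jog_arm", "body": {
  "rows": [
    [0,0.001,0,0,0,0,-1],
    [0,0.001,0,0,0,0,-1]
  ]
}}

```text
time: 16.65
ee_pos: [497.1, 131.8, 63.3]
orientation: [0.003, -0.061, 0.998, -0.001]
contact_force: [1.1, -2.8, 5.8]
opening: 18.8
```

Request:
{"method": "jog_arm", "body": {
  "rows": [
    [0,0.001,0,0,0,0,-1],
    [0,0.001,0,0,0,0,-1]
  ]
}}

```text
time: 16.85
ee_pos: [497.0, 133.1, 63.3]
orientation: [0.002, -0.061, 0.998, -0.001]
contact_force: [1.4, -2.3, 5.8]
opening: 19.2
```

Request:
{"method": "jog_arm", "body": {
  "rows": [
    [0,0.001,0,0,0,0,-1],
    [0,0.001,0,0,0,0,-1]
  ]
}}

```text
time: 17.05
ee_pos: [496.8, 134.5, 63.3]
orientation: [0.003, -0.061, 0.998, -0.0]
contact_force: [1.2, -1.1, 5.6]
opening: 18.5
```

The push is falling off, so the ball is entering the notch. I'll continue in half-millimetre steps.

Request:
{"method": "jog_arm", "body": {
  "rows": [
    [0,0.0005,0,0,0,0,-1],
    [0,0.0005,0,0,0,0,-1],
    [0,0.0005,0,0,0,0,-1]
  ]
}}

```text
time: 17.35
ee_pos: [496.7, 135.2, 63.3]
orientation: [0.002, -0.061, 0.998, -0.0]
contact_force: [0.3, -0.5, 4.9]
opening: 19.0
```

Request:
{"method": "jog_arm", "body": {
  "rows": [
    [0,0.0005,0,0,0,0,-1],
    [0,0.0005,0,0,0,0,-1],
    [0,0.0005,0,0,0,0,-1]
  ]
}}

```text
time: 17.65
ee_pos: [496.6, 135.8, 63.3]
orientation: [0.002, -0.061, 0.998, 0.0]
contact_force: [1.0, -1.3, 4.7]
opening: 18.7
```

```bash
python3 st.py
```

```text
t 17.65 Ftool [-0.89 -1.39 -4.74] open 18.728613391932257 [496.6 135.8  63.3] to go -0.2
```

Request:
{"method": "jog_arm", "body": {
  "rows": [
    [0,0.0005,0,0,0,0,-1],
    [0,0.0005,0,0,0,0,-1],
    [0,0.0005,0,0,0,0,-1]
  ]
}}

```text
time: 17.95
ee_pos: [496.6, 136.3, 63.3]
orientation: [0.002, -0.061, 0.998, 0.0]
contact_force: [0.3, 0.2, 4.4]
opening: 18.8
```

Request:
{"method": "jog_arm", "body": {
  "rows": [
    [0,0.0005,0,0,0,0,-1],
    [0,0.0005,0,0,0,0,-1],
    [0,0.0005,0,0,0,0,-1]
  ]
}}

```text
time: 18.25
ee_pos: [496.5, 136.8, 63.3]
orientation: [0.003, -0.061, 0.998, 0.0]
contact_force: [0.1, -0.2, 4.9]
opening: 19.2
```

```bash
python3 st.py
```

```text
t 18.25 Ftool [-0.09 -0.19 -4.94] open 19.16457526057473 [496.5 136.8  63.3] to go -1.2
```

Request:
{"method": "jog_arm", "body": {
  "rows": [
    [0,0.0005,0,0,0,0,-1],
    [0,0.0005,0,0,0,0,-1],
    [0,0.0005,0,0,0,0,-1]
  ]
}}

```text
time: 18.55
ee_pos: [496.5, 137.1, 63.3]
orientation: [0.003, -0.061, 0.998, -0.0]
contact_force: [0.5, -1.2, 3.3]
opening: 18.9
```

Request:
{"method": "jog_arm", "body": {
  "rows": [
    [0,0.0005,0,0,0,0,-1],
    [0,0.0005,0,0,0,0,-1],
    [0,0.0005,0,0,0,0,-1]
  ]
}}

```text
time: 18.85
ee_pos: [496.5, 137.2, 63.3]
orientation: [0.003, -0.061, 0.998, -0.001]
contact_force: [1.7, -2.2, 4.3]
opening: 18.8
```

```bash
python3 st.py; python3 - <<'E'
from h import *
f=grab("wrist"); cv2.imwrite("pics/w6.png",f["pixels"])
E
```

```text
t 18.85 Ftool [-1.39 -2.41 -4.26] open 18.81167680095295 [496.5 137.2  63.3] to go -1.6
```

Request:
{"method": "jog_arm", "body": {
  "rows": [
    [0,0.0005,0,0,0,0,-1],
    [0,0.0005,0,0,0,0,-1],
    [0,0.0005,0,0,0,0,-1]
  ]
}}

```text
time: 19.2
ee_pos: [496.5, 137.3, 63.3]
orientation: [0.003, -0.061, 0.998, -0.001]
contact_force: [0.3, -2.7, 5.6]
opening: 19.1
```

Request:
{"method": "jog_arm", "body": {
  "rows": [
    [0,0.0005,0,0,0,0,-1],
    [0,0.0005,0,0,0,0,-1],
    [0,0.0005,0,0,0,0,-1]
  ]
}}

```text
time: 19.5
ee_pos: [496.4, 137.4, 63.3]
orientation: [0.003, -0.061, 0.998, -0.001]
contact_force: [1.5, -4.0, 4.7]
opening: 18.8
```

Request:
{"method": "jog_arm", "body": {
  "rows": [
    [0,0.0005,0,0,0,0,-1],
    [0,0.0005,0,0,0,0,-1],
    [0,0.0005,0,0,0,0,-1]
  ]
}}

```text
time: 19.8
ee_pos: [496.5, 137.5, 63.3]
orientation: [0.003, -0.06, 0.998, -0.002]
contact_force: [1.8, -5.6, 5.2]
opening: 18.5
```

The push climbs while the stage stands still, so the ball is against the far wall of the notch. I'll relax about 1.5 mm of commanded push and check.

Request:
{"method": "jog_arm", "body": {
  "rows": [
    [0,-0.0005,0,0,0,0,-1],
    [0,-0.001,0,0,0,0,-1],
    [0,-0.0015,0,0,0,0,-1],
    [0,-0.0015,0,0,0,0,-1],
    [0,-0.0015,0,0,0,0,-1],
    [0,-0.0015,0,0,0,0,-1]
  ]
}}

```text
time: 20.4
ee_pos: [496.5, 137.4, 63.3]
orientation: [0.003, -0.061, 0.998, -0.0]
contact_force: [1.9, -2.1, 5.1]
opening: 18.9
```

```bash
python3 st.py; python3 - <<'E'
from h import *
f=grab("scene"); cv2.imwrite("pics/s4.png",cv2.resize(f["pixels"][160:330,310:480],None,fx=3.4,fy=3.4,interpolation=2))
E
```

```text
t 20.4 Ftool [-1.63 -2.36 -5.13] open 18.891568740872664 [496.5 137.4  63.3] to go -1.8
```

View pics/s4.png

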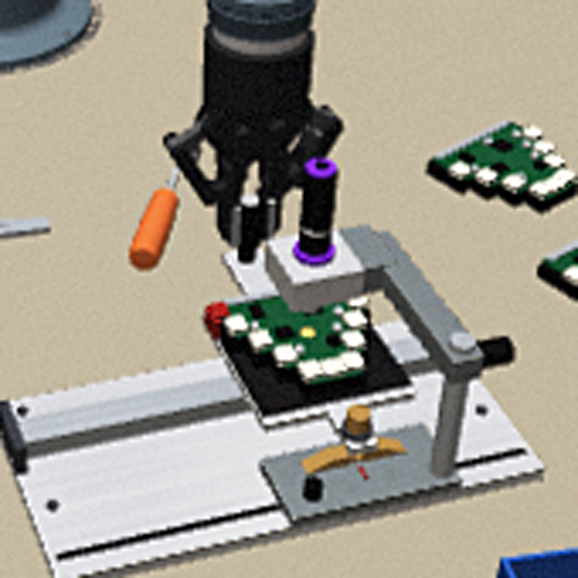

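The plunger stands over the red notch mark at (360,470), the lamp is seated and untouched, and the knob is gripped. Both the feel and the picture agree, so I'm handing in.

```bash
python3 -c "
from station import workorder; print(workorder.hand_in())"; python3 st.py
```

```text
the job is handed in; nothing more can be done
None
the job is handed in; nothing more can be done
```

The UV lamp is standing in the lamp holder, released. The stage is held in the notch by its knob, and I handed the job in at about 20 s of the 67 s allowed. The hand-in gives no verdict.

**Lamp:** I took it from the middle rack hole. It went into the holder with no noticeable force until the collar seated. The last picture shows it upright with its collar on the block and the fingers clear of it.

**Stage:** The push dropped from about 6 N to 0 on the way into the notch. It then rose to 5.6 N while the stage stayed put. I eased off to about 2 N and kept the 40 N grip setting on the knob, with the finger opening at 19 mm. In the last picture the plunger stands over the notch mark.

**Where checks disagreed:**
- **Notch position:** by touch the stage sits about 1.8 mm past where the camera put the notch. I trusted the feel, because the camera is only good to about 2 mm.
- **Lamp position:** the first top-camera estimate was about 9 mm off, because the collar was counted with the cap. Two wrist views corrected it before the grasp.
- **Other objects:** the other lamps looked undisturbed just after the UV lamp came out of the rack. The final picture shows the screwdriver in place but not the rack, and I did not measure any of these objects again at the end.

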